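# Close a filter cell on its dowels and hold it shut

## Task

Lift the white half of the filter cell off its parking cradle by the blue grip rib and lower it onto the metal half, big hole over the big brass dowel and small hole over the small steel one, so that the sprung gauge pin's foot comes down on the brass filter disc and the green pin rises out of the rib. Press the white half down against the sprung rubber seal until the two halves meet flush, and finish while still gripping it and holding the pair pressed shut: do not let go. Leave the vial, the stapler and the marker where they are.

Things in the scene. Friction and masses are not known exactly. Their poses are not given: they have to be found in the camera images.
- cell_base: lower half of the filter cell, fixed to the bench (place and yaw vary, left or right of the cradle): aluminium block 84 (x) x 116 (y) x 28 mm high on a dark 104 x 116 x 6 mm foot plate; two upright dowels stand on its top face. Origin: centre of the underside, z up
- base_face (a point): centre of the lower half's top face (mating plane), 28 mm above the bench. Round it a 62 mm pocket, 8 mm deep, holds the black seal ring (58 mm outside, 44 inside) and the brass filter disc (36 mm across, top 4 mm below the top face)
- big_dowel (a point): tip of the brass dowel, 12 mm thick, 44 mm from the centre toward the block's +y; it stands 14 mm above the top face (tip 42 mm above the bench): 6 mm straight, then an 8 mm taper to a 6 mm tip
- small_dowel (a point): tip of the steel dowel, 8 mm thick, 44 mm from the centre toward -y; same heights, tapering to a 2 mm tip
- cell_cover: upper half, loose, about 0.32 kg (varies by a fifth): white plate 80 (x) x 112 (y) x 16 mm thick, blue grip rib on top 22 mm (x) x 50 mm (y), its top 50 mm above the underside. Origin: centre of the plate's underside, z up. Starts level on the cradle, underside 20 mm above the bench. Fits one way round only: its axes along those of the lower half
- cover_face (a point): centre of the upper half's underside (mating plane); coincides with base_face when closed
- grip (a point): grip point in the middle of the rib, 40 mm above the upper half's underside; grip across the 22 mm (the part's x). Fingertips 19 mm past this point end 5 mm above the plate
- big_hole (a point): 13.5 mm through hole with a brass rim, for the big dowel: its centre at the plate's top, 16 mm above the underside, 44 mm from the middle toward the part's +y
- small_hole (a point): 9.5 mm through hole with a steel rim, for the small dowel: its centre at the plate's top, 16 mm above the underside, 44 mm from the middle toward -y
- gauge_pin (a joint): green 8 mm gauge pin with a 12 mm steel foot, sliding through the middle of the upper half (m): 0 = fully down, foot 12 mm below the underside, green end 2 mm above the rib; grows as the foot is pushed up. Light spring, about 1 N. With the cell closed on the disc it reads 0.008, green end 10 mm above the rib
- seal_ring (a joint): sprung seal ring in the lower half (m): 0 = fully up, 5 mm above the top face; grows as it is pressed down, 0.005 with the cell closed. Its spring pushes up with 6 N at 0 and 12 N at 0.005, so the upper half's weight does not close the cell and it pops open when let go
- cradle: fixed parking cradle 90 x 122 mm (place and yaw vary), two blue rests with black rubber tops 20 mm high; origin: centre of the underside. The upper half lies on it at the start, axes roughly along the cradle's, the gauge foot hanging free between the rests
- vial_clear: bystander: small clear vial with a white cap, 28 mm across, 52 mm tall, standing behind the work; origin under its centre
- stapler_red: bystander: red stapler 26 x 75 x 34 mm behind the work; origin under its centre
- marker_pen: bystander: marker pen 13 x 138 x 14 mm lying at the bench's front, left; origin under its centre

How it is judged:
By the outcome, as a careful person would: the job done as asked, in the order asked, and still so for the second after the job is handed in, while the arm keeps its last pose, push and grip.
It also fails if it takes over 32 s, if anything falls off the work surface, if the arm or the gripper's body presses on something with over 40 N, if the wrist force passes 120 N, or if a joint passes its speed limit or range.

## Robot

A 6-joint arm with a two-finger parallel gripper is mounted at the origin on a cart in front of the work surface, level with it; the furniture and walls round the work are solid. World frame = base frame: x ahead of the robot, y to its left, z up, the work surface at z = 0. Lengths are in m, angles in rad, forces in N, time in s.
With the tool pointing down it reaches from about 0.375 to 0.975 m from the base axis. Payload 3.8 kg.
Tool frame: the origin (TCP) lies on the mounting face of the last link; the fingertips stand 166 mm ahead of it and the grasp point (between the pads) lies 147 mm ahead of it (ctrl.pinch_z is the distance from the TCP to the grasp point, in m); z points along the fingers, y is the line along which they close (so a half turn about z gives the same grasp; the last joint's range is limited). The gripper opens to 88 mm and grips with 3 to 60 N. Pads are 18 mm wide; open, the fingers measure 123 mm over their backs; the gripper's body (75 mm by 187 mm) begins 45 mm behind the grasp point.
Start: joints at [-1.368, 0.264, 1.604, -0, 1.274, -0.037], TCP at [0.16, -0.656, 0.405] pointing down, gripper open.
Joint ranges: [-2.63, 2.63], [-0.94, 2.18], [0.31, 2.57], [-1.31, 4.45], [0, 2.66], [-2.55, 2.55]. Speed limits (rad/s): [2.57, 2.57, 3.14, 3.14, 3.14, 3.14].

## Interface

Orientations are given as a rotation vector (axis times angle).
In Python, from bench import ctrl gives the robot as it stands. The module is installed in compiled form; this text tells all that it offers.
- The arm moves only by the tool apply_moves, never from a script. Its argument "deltas" is a list of rows, each an object with "linear": the shift along the tool's x, y, z in cm, a list of three; "yaw": the turn about the tool's z in rad. A call has 1 to 8 rows; each row is the pose to reach, as a shift and turn from the pose commanded when the call began, along the tool's axes at that moment; what a row does not reach only later rows make up. A row lasts 1/8 s, in which the tool goes at most 62.5 mm and 10.7 degrees, less where a joint would pass 70% of its speed; a pose out of reach is approached as far as the arm can. A call with a gripper value outside its range is refused whole. "claw" is the opening, from 0 (shut) to 1 (fully open), set as the call begins (left out, the last holds). The fingers move at their own pace and stop on an object; the grip force is fixed at half the most. Time passes only in rows, so rows that repeat a pose let the fingers close. It gives the time, the measured TCP pose, the force, the opening and the grip force at its end, in the units of the state.
- ctrl.sense(): the state, without advancing time (a new reading comes with each control period).
- ctrl.snapshot(name): name is "scene" or "top"; returns a dict with "image" (420x560x3 uint8, red, green, blue), "range_z" (420x560 float32, m along the optical axis (not along the pixel's ray), 0 where there is no reading), "vertical_fov" (degrees; the focal length in pixels is half the picture's height over the tangent of half this angle, whatever the lens; pixels are square), "cx", "cy" (the principal point, pixels), "dist_coeffs" ([k1, k2, p1, p2, k3] as OpenCV has them; the pictures are not rectified), "extrinsics" (4x4, takes a point from world to camera coordinates). Camera axes: x right, y down, z forward; pixel columns grow to the right and rows downward; lengths in m; the calibration is good to about 2 mm. A picture is of the moment at which its call begins.
- ctrl.finish_job(): hands the job in; it is judged then, once.
Trained networks look in the newest picture that a camera, given by its name, has taken for a name from the list of things; names that differ only in an ending like _2 or _b are one class to them, and where a whole thing is asked for, a point or a joint stands for the part that bears it (a point fixed in the world has none). Each returns a list of dicts, best first, with "confidence" (0 to 1); they miss things now and then, are a little off and sometimes report something else, mostly with a low value. They report only what shows in the picture. A call takes as long as a camera call.
- ctrl.regions_of(target, camera): "pixels" (420x560 bool, what is visible of it).
- ctrl.pinpoint(target, camera): "at" ([x, y, z] in m, in world coordinates, good to about 4 mm: a listed point, or the origin of a listed thing).
The state is a dict: "t": time; "joints": joint angles; "dq": joint speeds; "joint_efforts": joint torques, N m; "ee_pos": TCP position; "ee_rot": TCP orientation; "wrist_force": force on the tool from outside, world axes, zero at the start; "torque": the same for the moment, N m; "opening": finger opening in m; "finger_force": force on a finger pad.
Only numpy, scipy, OpenCV 4.12 (cv2) and the standard library are available. Lean on these libraries where they do the work, as an engineer would, in place of code of your own. Each camera call takes 0.05 s, during which the arm holds its last target. There are 200 camera calls.

## Working session

There is one attempt and no reset: what is moved stays moved. The work goes in short steps, Python scripts to look and compute and a tool call to move; the robot and the scene stay as the last step left them, time stands still between calls to the robot, and variables do not carry over. Pictures are saved under pics/ and viewed, at most 10 in all, crops included, and the job is handed in when it is done.

Besides the shell and the picture viewer there is one more tool, called after ">>>" as name(argument=value, ...) on one line, values as JSON. apply_moves: Moves the arm, as the interface text tells. Its arguments: {"type":"object","properties":{"deltas":{"type":"array","items":{"type":"object","properties":{"linear":{"type":"array","items":{"type":"number"}},"yaw":{"type":"number"}}}},"claw":{"type":"number"}},"required":["deltas"]}

```bash
mkdir -p pics; cat > h.py <<'E'
import numpy as np, cv2
from bench import ctrl
def save(s,n): cv2.imwrite('pics/'+n, s['image'][:,:,::-1])
def pts(s):
    z=s['range_z']; f=z.shape[0]/2/np.tan(np.radians(s['vertical_fov'])/2)
    K=np.array([[f,0,s['cx']],[0,f,s['cy']],[0,0,1.]]); h,w=z.shape
    uv=np.stack(np.meshgrid(np.arange(w),np.arange(h)),-1).reshape(-1,1,2).astype(np.float64)
    n=cv2.undistortPoints(uv,K,np.array(s['dist_coeffs'],float)).reshape(h,w,2)
    c=np.dstack([n*z[...,None],z]); E=np.array(s['extrinsics'])
    P=(c-E[:3,3])@E[:3,:3]; P[z==0]=np.nan
    return P
E
python3 - <<'E'
from h import *
np.set_printoptions(precision=4,suppress=True)
for c in ['top','scene']:
    s=ctrl.snapshot(c); save(s,c+'0.png'); print(c,s['vertical_fov'],np.linalg.inv(s['extrinsics'])[:3,3])
    for t in ['cell_base','base_face','big_dowel','small_dowel','cell_cover','cover_face','grip','big_hole','small_hole','cradle','vial_clear','stapler_red','marker_pen']:
        r=ctrl.pinpoint(t,c); print(t,[(np.round(x['at'],4).tolist(),round(x['confidence'],2)) for x in r[:2]])
st=ctrl.sense(); print(st['t'],st['ee_pos'],st['ee_rot'],st['opening'],st['wrist_force'])
E
```

```text
top 54.500660873513624 [ 0.4594 -0.079   1.0303]
cell_base [([0.4584, -0.2535, -0.0018], 0.78)]
base_face [([0.4588, -0.2537, 0.026], 0.56)]
big_dowel [([0.4583, -0.208, 0.043], 0.69)]
small_dowel []
cell_cover [([0.5473, -0.0039, 0.0225], 0.67)]
cover_face [([0.547, -0.0033, 0.021], 0.7)]
grip [([0.5485, 0.0047, 0.0598], 0.93)]
big_hole [([0.5589, 0.0369, 0.0386], 0.92)]
small_hole [([0.5412, -0.0449, 0.0345], 0.59)]
cradle [([0.4582, -0.2531, -0.0026], 0.74), ([0.543, -0.001, -0.001], 0.64)]
vial_clear [([0.682, -0.1821, 0.0008], 0.41), ([0.4559, -0.3001, 0.0436], 0.29)]
stapler_red [([0.6722, -0.2874, 0.0019], 0.85)]
marker_pen [([0.3844, 0.1947, 0.0055], 0.54)]
scene 48.04050935948821 [-0.3028  0.6227  0.5221]
cell_base [([0.4592, -0.254, -0.0002], 0.94)]
base_face [([0.5563, 0.0427, 0.0343], 0.62), ([0.4609, -0.2556, 0.03], 0.6)]
big_dowel [([0.4572, -0.2129, 0.0452], 0.67)]
small_dowel []
cell_cover [([0.5504, -0.0027, 0.0192], 0.68)]
cover_face [([0.5512, -0.0028, 0.0212], 0.66)]
grip [([0.5436, -0.0031, 0.057], 0.8)]
big_hole [([0.5572, 0.041, 0.0346], 0.56)]
small_hole [([0.5523, -0.0011, 0.0027], 0.68), ([0.5399, -0.0487, 0.0358], 0.61)]
cradle [([0.5499, -0.0011, 0.0035], 0.56)]
vial_clear [([0.6775, -0.1815, 0.0064], 0.72)]
stapler_red [([0.6733, -0.289, -0.0003], 0.62)]
marker_pen [([0.3818, 0.201, -0.0027], 0.8), ([0.551, -0.0027, 0.0575], 0.67)]
1.4 [ 0.1603 -0.6557  0.4047] [3.119  0.3758 0.    ] 0.08815316638977112 [-0.1004 -0.0994 -0.5973]
```

```bash
cat > m.py <<'E'
from h import *
np.set_printoptions(precision=4,suppress=True)
def rect(P,m):
    m=cv2.morphologyEx(m.astype(np.uint8),cv2.MORPH_OPEN,np.ones((3,3)))
    n,l,st,_=cv2.connectedComponentsWithStats(m); i=1+np.argmax(st[1:,4]); q=P[l==i]
    (c,sz,a)=cv2.minAreaRect((q[:,:2]*1000).astype(np.float32)); return np.round(c,1),np.round(sz,1),round(a,2),round(np.median(q[:,2])*1000,1),len(q)
s=ctrl.snapshot('top'); P=pts(s); Z=P[...,2]; np.save('top.npy',P)
def near(x,y,r): return np.hypot(P[...,0]-x,P[...,1]-y)<r
print('plate',rect(P,near(.549,-.003,.09)&(Z>.029)))
print('rib',rect(P,near(.549,-.003,.05)&(Z>.058)))
print('block',rect(P,near(.459,-.254,.09)&(Z>.017)))
print('foot',rect(P,near(.459,-.254,.1)&(Z>.0035)))
m=near(.459,-.254,.08)&(Z>.0345)
n,l,st,c=cv2.connectedComponentsWithStats(m.astype(np.uint8))
for i in range(1,n): print(st[i,4],c[i],np.nanmean(P[l==i],0),np.nanmax(Z[l==i]))
im=s['image'][:,:,::-1]
cv2.imwrite('pics/crops.png',cv2.resize(im[100:400,150:520],None,fx=2,fy=2,interpolation=cv2.INTER_CUBIC))
E
python3 m.py
```

```text
plate (array([548.3,  -2.1]), array([112.1,  80.2]), 78.48, np.float64(36.8), 1443)
rib (array([548.2,  -2.3]), array([50.1, 21.7]), 78.57, np.float64(70.1), 195)
block (array([ 456.8, -252.6]), array([ 83.3, 114.7]), 0.43, np.float64(27.8), 1621)
foot (array([ 458. , -252.6]), array([102.4, 114.7]), 0.39, np.float64(27.2), 1888)
1 [350. 232.] [ 0.4834 -0.2407  0.0357] 0.03570201759668431
2 [353.5 233. ] [ 0.481  -0.2493  0.0351] 0.03563679047163731
1 [356. 233.] [ 0.481  -0.2554  0.0351] 0.03506888399227791
1 [348. 235.] [ 0.476  -0.236   0.0348] 0.034777228337209434
1 [358. 234.] [ 0.4787 -0.2602  0.0351] 0.035060957282005
4 [345.   236.75] [ 0.4717 -0.2285  0.0357] 0.03635197943918206
1 [361. 236.] [ 0.4738 -0.2675  0.035 ] 0.03504902121401297
2 [363.  237.5] [ 0.4702 -0.2722  0.0354] 0.03597219910367846
1 [365. 239.] [ 0.4666 -0.2768  0.0368] 0.036823875824704456
14 [336.7143 242.5   ] [ 0.4576 -0.208   0.0387] 0.04278316161886963
1 [345. 240.] [ 0.4639 -0.2286  0.0352] 0.035175227510647146
1 [364. 241.] [ 0.4618 -0.274   0.0386] 0.0385851282896885
1 [343. 242.] [ 0.459  -0.2236  0.0361] 0.036148131999965354
7 [372.7143 243.    ] [ 0.4571 -0.2951  0.0385] 0.043336013962874786
1 [345. 244.] [ 0.4542 -0.2286  0.0348] 0.034832650988079535
2 [365.5 244. ] [ 0.4545 -0.2781  0.036 ] 0.037139879382055374
1 [345. 246.] [ 0.4493 -0.2286  0.0348] 0.03478409320278821
3 [364. 246.] [ 0.4497 -0.2747  0.0347] 0.034917689023726335
2 [345.5 248.5] [ 0.4433 -0.2298  0.0348] 0.03505483145451897
7 [360. 251.] [ 0.4375 -0.2647  0.0358] 0.03776362271963922
2 [348.5 251. ] [ 0.4373 -0.237   0.0347] 0.03477527896326424
1 [349. 253.] [ 0.4325 -0.2381  0.0358] 0.03575422348675029
2 [353.5 252.5] [ 0.4338 -0.2491  0.0348] 0.03488780293420851
1 [352. 254.] [ 0.4302 -0.2452  0.0366] 0.036597077279752734
```

View pics/top0.png

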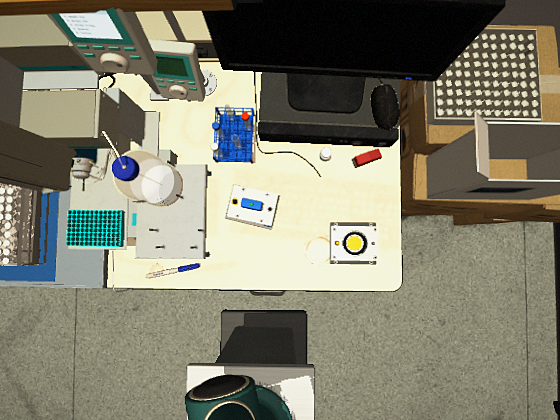

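View pics/scene0.png

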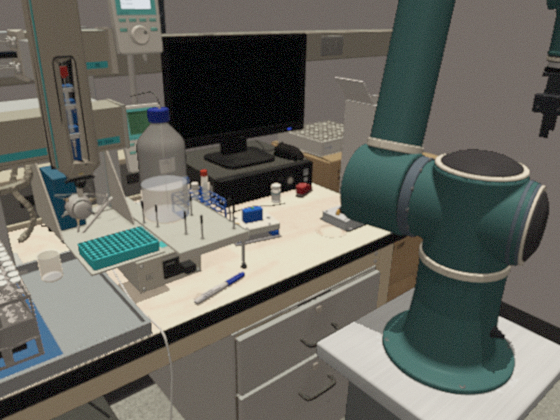

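```bash
cat > go.py <<'E'
import sys; from h import *
from scipy.spatial.transform import Rotation as R
# usage: go.py x y z toolYangle_deg
x,y,z,a=map(float,sys.argv[1:5]); st=ctrl.sense(); Rm=R.from_rotvec(st['ee_rot']).as_matrix()
cur=np.degrees(np.arctan2(Rm[1,1],Rm[0,1]))
d=Rm.T@(np.array([x,y,z])-st['ee_pos'])*100
yaw=-((a-cur+180)%360-180)
print('t',st['t'],'pos',np.round(st['ee_pos'],4),'yang',round(cur,2),'lin',np.round(d,2),'yaw',round(np.radians(yaw),3),'rows',round(np.linalg.norm(d)/6.25,1),abs(yaw)/10.7,'F',np.round(st['wrist_force'],2),'M',np.round(st['torque'],2),'ff',st['finger_force'],'op',st['opening'],'q',np.round(st['joints'],2))
E
python3 go.py .5485 -.0022 .26 -11.5
```

```text
t 1.45 pos [ 0.1603 -0.6557  0.4047] yang -76.26 lin [ 53.23 -54.26  14.47] yaw -1.13 rows 12.4 6.052448982993786 F [0.39 1.08 0.75] M [-0.01  0.03 -0.04] ff 0.0 op 0.08835209150635612 q [-1.37  0.26  1.6   0.    1.27 -0.04]
```

>>> apply_moves(deltas=[{"linear": [4.0,-4.0,0.8],"yaw": -0.08},{"linear": [8.0,-8.2,1.6],"yaw": -0.17},{"linear": [12.0,-12.3,2.4],"yaw": -0.26},{"linear": [16.0,-16.4,3.2],"yaw": -0.35},{"linear": [20.0,-20.5,4.0],"yaw": -0.44},{"linear": [24.0,-24.6,5.0],"yaw": -0.53},{"linear": [28.0,-28.7,6.0],"yaw": -0.62},{"linear": [32.0,-32.8,7.0],"yaw": -0.71}], claw=1)

```text
t: 2.45
ee_pos: [0.3939, -0.2594, 0.3349]
ee_rot: [2.791, 1.44, 0.001]
wrist_force: [0.5, -0.4, 0.4]
opening: 0.0885
finger_force: 0.0
```

```bash
python3 go.py .5485 -.0022 .26 -11.5
```

```text
t 2.45 pos [ 0.3939 -0.2594  0.3349] yang -35.43 lin [29.92 -2.32  7.49] yaw -0.418 rows 4.9 2.236139663398714 F [ 0.48 -0.4   0.36] M [ 0.01  0.02 -0.  ] ff 0.0 op 0.08848005549692642 q [-0.64 -0.07  2.1   0.    1.11 -0.02]
```

>>> apply_moves(deltas=[{"linear": [5.0,-0.4,1.2],"yaw": -0.08},{"linear": [10.0,-0.8,2.5],"yaw": -0.16},{"linear": [15.0,-1.2,3.7],"yaw": -0.24},{"linear": [20.0,-1.6,5.0],"yaw": -0.32},{"linear": [25.0,-2.0,6.2],"yaw": -0.38},{"linear": [28.5,-2.2,7.1],"yaw": -0.42},{"linear": [29.9,-2.3,7.5],"yaw": -0.42},{"linear": [29.9,-2.3,7.5],"yaw": -0.42}])

```text
t: 3.45
ee_pos: [0.5486, -0.0042, 0.2595]
ee_rot: [-2.432, -1.988, 0.001]
wrist_force: [-0.1, -0.3, -1.3]
opening: 0.0879
finger_force: 0.0
```

```bash
python3 go.py .5485 -.0022 .2075 -11.5; python3 - <<'E'
from h import *
s=ctrl.snapshot('top'); save(s,'t1.png')
im=cv2.imread('pics/t1.png')[150:290,190:400]; cv2.imwrite('pics/t1c.png',cv2.resize(im,None,fx=3.5,fy=3.5,interpolation=cv2.INTER_CUBIC))
E
```

```text
t 3.45 pos [ 0.5486 -0.0042  0.2595] yang -11.47 lin [ 0.2  -0.04  5.2 ] yaw 0.001 rows 0.8 0.003212862893232337 F [-0.12 -0.28 -1.29] M [-0.07 -0.1   0.01] ff 0.0 op 0.08786638566402916 q [-0.05  0.16  2.01 -0.    0.97  0.15]
```

View pics/t1c.png

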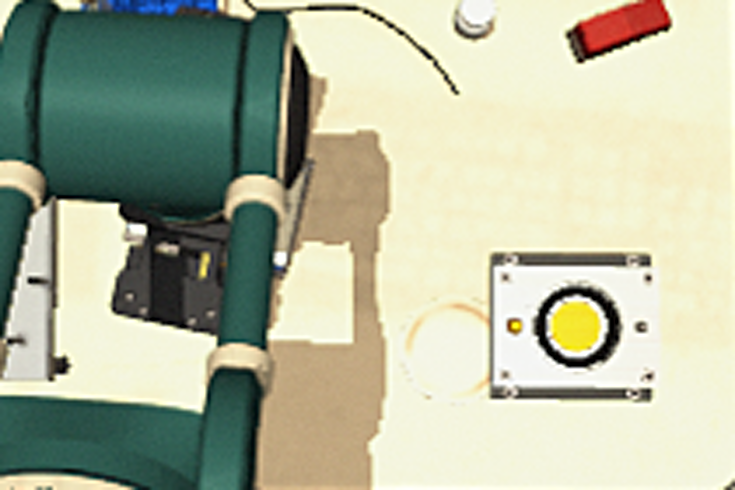

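```bash
cat > fine.py <<'E'
from h import *
np.set_printoptions(precision=2,suppress=True)
s=ctrl.snapshot('top'); E=np.array(s['extrinsics']); f=210/np.tan(np.radians(s['vertical_fov'])/2)
K=np.array([[f,0,s['cx']],[0,f,s['cy']],[0,0,1.]]); D=np.array(s['dist_coeffs'],float)
def ray(u,v,z):
    n=cv2.undistortPoints(np.array([[[u,v]]],float),K,D)[0,0]; d=E[:3,:3].T@np.array([n[0],n[1],1]); o=-E[:3,:3].T@E[:3,3]
    return (o+d*(z-o[2])/d[2])*1000
im=cv2.imread('pics/top0.png').astype(int); b,g,r=im[...,0],im[...,1],im[...,2]
def cen(w,x0,x1,y0,y1,z,name):
    w=w[y0:y1,x0:x1].clip(0); v,u=np.mgrid[y0:y1,x0:x1]; print(name,(w>0).sum(),ray((w*u).sum()/w.sum(),(w*v).sum()/w.sum(),z))
cen(((np.minimum(r,g)-b)>70)*1.,344,366,232,255,.024,'disc')
cen(((np.minimum(r,g)-b)-60.),332,341,238,248,.036,'big dowel')
cen((150.-g)*(np.abs(r-b)<40),369,377,238,248,.036,'small dowel')
cen(((b-r)>60)*1.,235,270,190,220,.07,'rib')
cen((150.-g),257,277,210,230,.036,'small hole?')
cen((150.-b),228,242,184,200,.036,'big hole?')
E
python3 fine.py; python3 go.py .5485 -.0022 .2075 -11.5
```

```text
disc 163 [ 457.52 -252.     24.  ]
big dowel 9 [ 457.24 -208.99   36.  ]
small dowel 7 [ 456.73 -295.11   36.  ]
rib 187 [547.11  -1.67  70.  ]
small hole? 47 [516.89 -41.03  36.  ]
big hole? 11 [562.85  42.18  36.  ]
t 3.55 pos [ 0.5482 -0.0053  0.2599] yang -11.56 lin [ 0.31 -0.03  5.24] yaw -0.001 rows 0.8 0.005589566959665122 F [ 0.62  0.13 -0.51] M [-0.01 -0.09  0.02] ff 0.0 op 0.08835919320308909 q [-0.05  0.16  2.01 -0.    0.97  0.15]
```

>>> apply_moves(deltas=[{"linear": [0.15,0.0,2.6],"yaw": 0},{"linear": [0.15,0.0,5.2],"yaw": 0},{"linear": [0.15,0.0,5.2],"yaw": 0}])

```text
t: 3.92
ee_pos: [0.5471, -0.0042, 0.2062]
ee_rot: [-2.433, -1.983, 0.005]
wrist_force: [-0.8, -0.1, 0.0]
opening: 0.0878
finger_force: 0.0
```

>>> apply_moves(deltas=[{"linear": [0,0,0],"yaw": 0},{"linear": [0,0,0],"yaw": 0},{"linear": [0,0,0],"yaw": 0},{"linear": [0,0,0],"yaw": 0},{"linear": [0,0,0],"yaw": 0}], claw=0)

```text
t: 4.55
ee_pos: [0.5489, -0.0029, 0.2079]
ee_rot: [2.433, 1.988, 0.0]
wrist_force: [-0.4, -0.3, -0.4]
opening: 0.0404
finger_force: 0.0
```

```bash
for i in 1 2; do python3 go.py .5485 -.0022 .2075 -11.5; done
```

```text
t 4.55 pos [ 0.5489 -0.0029  0.2079] yang -11.5 lin [ 0.06 -0.05  0.04] yaw -0.0 rows 0.0 0.00026782267650878993 F [-0.39 -0.28 -0.39] M [-0.08 -0.08 -0.03] ff 0.0 op 0.04038658773111468 q [-0.05  0.23  2.04  0.    0.87  0.15]
t 4.55 pos [ 0.5489 -0.0029  0.2079] yang -11.5 lin [ 0.06 -0.05  0.04] yaw -0.0 rows 0.0 0.00026782267650878993 F [-0.39 -0.28 -0.39] M [-0.08 -0.08 -0.03] ff 0.0 op 0.04038658773111468 q [-0.05  0.23  2.04  0.    0.87  0.15]
```

>>> apply_moves(deltas=[{"linear": [0,0,0],"yaw": 0},{"linear": [0,0,0],"yaw": 0},{"linear": [0,0,0],"yaw": 0},{"linear": [0,0,0],"yaw": 0}])

```text
t: 5.05
ee_pos: [0.5488, -0.003, 0.2076]
ee_rot: [-2.433, -1.987, -0.0]
wrist_force: [0.1, 0.1, 0.3]
opening: 0.0216
finger_force: 30.0
```

```bash
python3 go.py .4572 -.252 .26 0
```

```text
t 5.05 pos [ 0.5488 -0.003   0.2076] yang -11.52 lin [-26.23  -4.    -5.24] yaw -0.201 rows 4.3 1.0764960352047006 F [0.05 0.1  0.28] M [-0.03 -0.15 -0.04] ff 29.999157339334488 op 0.021578019074324422 q [-0.05  0.23  2.04  0.    0.87  0.15]
```

>>> apply_moves(deltas=[{"linear": [0,0,-1],"yaw": 0},{"linear": [0,0,-3],"yaw": 0},{"linear": [0,0,-5.2],"yaw": 0},{"linear": [0,0,-5.2],"yaw": 0}])

```text
t: 5.55
ee_pos: [0.5498, -0.0031, 0.2618]
ee_rot: [2.431, 1.986, 0.005]
wrist_force: [1.2, 0.6, -3.6]
opening: 0.0215
finger_force: 30.0
```

```bash
python3 go.py .4578 -.2530 .27 0
```

```text
t 5.55 pos [ 0.5498 -0.0031  0.2618] yang -11.52 lin [-26.32  -4.02  -0.86] yaw -0.201 rows 4.3 1.076250947658119 F [ 1.24  0.65 -3.57] M [-0.01 -0.12  0.07] ff 29.998482442460954 op 0.02150068539052256 q [-0.05  0.16  2.01 -0.    0.97  0.15]
```

>>> apply_moves(deltas=[{"linear": [-4.0,-0.6,-0.2],"yaw": -0.03},{"linear": [-9.0,-1.3,-0.5],"yaw": -0.07},{"linear": [-14.5,-2.1,-0.5],"yaw": -0.11},{"linear": [-20.0,-3.0,-0.5],"yaw": -0.15},{"linear": [-24.5,-3.6,-0.5],"yaw": -0.19},{"linear": [-26.3,-3.9,-0.5],"yaw": -0.2},{"linear": [-26.3,-3.9,-0.5],"yaw": -0.2},{"linear": [-26.3,-3.9,-0.5],"yaw": -0.2}])

```text
t: 6.55
ee_pos: [0.4578, -0.2524, 0.2639]
ee_rot: [-2.222, -2.219, 0.0]
wrist_force: [-0.1, 0.4, -2.6]
opening: 0.0216
finger_force: 30.0
```

```bash
python3 go.py .4578 -.2530 .235 0; python3 - <<'E'
from h import *
np.set_printoptions(precision=4,suppress=True)
for c in ['top','scene']:
    s=ctrl.snapshot(c); save(s,c+'2.png')
    for t in ['cell_cover','grip','big_hole','small_hole','base_face','big_dowel']:
        r=ctrl.pinpoint(t,c); print(c,t,[(np.round(x['at'],4).tolist(),round(x['confidence'],2)) for x in r[:2]])
a=cv2.imread('pics/top2.png')[200:290,300:410]; b=cv2.imread('pics/scene2.png')[150:250,270:380]
a=cv2.resize(a,(385,315),interpolation=2); b=cv2.resize(b,(385,350),interpolation=2)[:315]
cv2.imwrite('pics/c2.png',np.hstack([a,b]))
st=ctrl.sense(); print(st['ee_pos'],st['ee_rot'],st['wrist_force'])
E
```

```text
t 6.55 pos [ 0.4578 -0.2524  0.2639] yang -0.08 lin [-0.07  0.    2.89] yaw -0.001 rows 0.5 0.007217227509290624 F [-0.09  0.36 -2.59] M [-0.01 -0.11 -0.03] ff 29.998468863777816 op 0.02164299484167466 q [-0.55  0.11  2.06  0.    0.97 -0.55]
top cell_cover [([0.4567, -0.255, 0.0778], 0.69)]
top grip [([0.4589, -0.2492, 0.1146], 0.61)]
top big_hole [([0.457, -0.2106, 0.093], 0.75), ([0.4618, -0.2085, 0.0456], 0.68)]
top small_hole []
top base_face []
top big_dowel [([0.4611, -0.2113, 0.0421], 0.63)]
scene cell_cover [([0.4582, -0.2517, 0.074], 0.58)]
scene grip []
scene big_hole [([0.4595, -0.207, 0.0938], 0.47)]
scene small_hole [([0.4571, -0.212, 0.0452], 0.57)]
scene base_face []
scene big_dowel [([0.4584, -0.2139, 0.0442], 0.74)]
[ 0.4581 -0.2529  0.2647] [ 2.2224  2.2204 -0.    ] [ 0.1145 -0.7496 -3.2549]
```

View pics/c2.png

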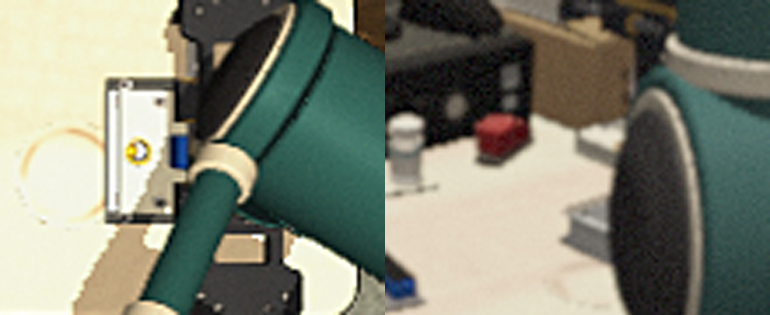

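>>> apply_moves(deltas=[{"linear": [0,0,1.0],"yaw": 0},{"linear": [0,0,2.0],"yaw": 0},{"linear": [0,0,2.8],"yaw": 0},{"linear": [0,0,3.2],"yaw": 0},{"linear": [0,0,3.5],"yaw": 0},{"linear": [0,0,3.5],"yaw": 0}])

```text
t: 8.0
ee_pos: [0.4581, -0.2529, 0.2295]
ee_rot: [-2.222, -2.22, 0.0]
wrist_force: [-0.1, 0.6, -2.3]
opening: 0.022
finger_force: 30.0
```

```bash
cat > av.py <<'E'
from h import *
np.set_printoptions(precision=4,suppress=True)
r=[]
for i in range(4):
    ctrl.snapshot('top'); s=ctrl.sense(); r.append(np.r_[s['ee_pos']*1,s['wrist_force'],s['torque'],s['finger_force'],s['opening']])
print(s['t'],np.mean(r,0))
E
python3 av.py
```

```text
8.2 [ 0.4583 -0.253   0.23    0.13   -0.1237 -2.9283 -0.0234 -0.0933  0.0017
 29.9984  0.0217]
```

>>> apply_moves(deltas=[{"linear": [0,0,0.2],"yaw": 0},{"linear": [0,0,0.4],"yaw": 0},{"linear": [0,0,0.6],"yaw": 0},{"linear": [0,0,0.6],"yaw": 0}])

```text
t: 8.7
ee_pos: [0.4581, -0.2529, 0.2236]
ee_rot: [-2.222, -2.22, 0.0]
wrist_force: [1.0, -0.3, -1.9]
opening: 0.0215
finger_force: 30.0
```

```bash
python3 av.py
```

```text
8.9 [ 0.4581 -0.253   0.2237 -0.0567  0.0838 -3.4213 -0.006  -0.0726  0.0155
 29.9985  0.0217]
```

>>> apply_moves(deltas=[{"linear": [0,0,0.1],"yaw": 0},{"linear": [0,0,0.2],"yaw": 0},{"linear": [0,0,0.25],"yaw": 0},{"linear": [0,0,0.25],"yaw": 0}])

```text
t: 9.4
ee_pos: [0.4582, -0.2532, 0.2214]
ee_rot: [2.222, 2.22, -0.0]
wrist_force: [-0.8, -1.2, -0.6]
opening: 0.0217
finger_force: 30.0
```

```bash
python3 av.py
```

```text
9.6 [ 0.4582 -0.2532  0.2214 -0.716  -1.6552 -0.977  -0.3171  0.0564  0.0136
 29.9986  0.022 ]
```

>>> apply_moves(deltas=[{"linear": [-0.06,-0.02,0],"yaw": 0},{"linear": [-0.06,-0.02,0],"yaw": 0},{"linear": [-0.06,-0.02,0.1],"yaw": 0},{"linear": [-0.06,-0.02,0.1],"yaw": 0}])

```text
t: 10.1
ee_pos: [0.4581, -0.2535, 0.2206]
ee_rot: [2.222, 2.22, 0.0]
wrist_force: [-1.1, 0.4, 3.0]
opening: 0.022
finger_force: 30.0
```

```bash
python3 av.py
```

```text
10.3 [ 0.4581 -0.2535  0.2206 -1.3091  1.2275  3.6727  0.1217  0.0582 -0.0199
 29.9987  0.0216]
```

>>> apply_moves(deltas=[{"linear": [0.02,-0.03,0.0],"yaw": 0},{"linear": [0.02,-0.03,0.1],"yaw": 0},{"linear": [0.02,-0.03,0.2],"yaw": 0},{"linear": [0.02,-0.03,0.3],"yaw": 0},{"linear": [0.02,-0.03,0.3],"yaw": 0}])

```text
t: 10.92
ee_pos: [0.4579, -0.2535, 0.2178]
ee_rot: [2.222, 2.22, 0.001]
wrist_force: [0.6, 1.5, 7.1]
opening: 0.0217
finger_force: 30.0
```

```bash
python3 av.py
```

```text
11.125 [ 0.4579 -0.2535  0.2178 -0.8661  1.3719  7.1106  0.2194  0.0686 -0.0029
 29.9991  0.0218]
```

>>> apply_moves(deltas=[{"linear": [0.03,-0.02,0.08],"yaw": 0},{"linear": [0.03,-0.02,0.16],"yaw": 0},{"linear": [0.03,-0.02,0.24],"yaw": 0},{"linear": [0.03,-0.02,0.24],"yaw": 0}])

```text
t: 11.62
ee_pos: [0.4579, -0.2534, 0.216]
ee_rot: [2.222, 2.219, 0.0]
wrist_force: [-1.7, 1.4, 9.6]
opening: 0.0214
finger_force: 30.0
```

```bash
python3 av.py
```

```text
11.825 [ 0.4579 -0.2534  0.216  -1.7729  1.8731 10.0712  0.2275  0.2399  0.0053
 30.0006  0.0217]
```

>>> apply_moves(deltas=[{"linear": [0.02,-0.03,0.04],"yaw": 0},{"linear": [0.02,-0.03,0.08],"yaw": 0},{"linear": [0.02,-0.03,0.08],"yaw": 0}])

```text
t: 12.2
ee_pos: [0.4578, -0.2533, 0.2156]
ee_rot: [2.221, 2.219, 0.001]
wrist_force: [-2.4, 1.3, 10.9]
opening: 0.0213
finger_force: 30.0
```

```bash
python3 av.py
```

```text
12.4 [ 0.4578 -0.2533  0.2156 -1.8462  1.1352 11.9141  0.2331  0.3138  0.0071
 30.0039  0.0219]
```

>>> apply_moves(deltas=[{"linear": [0,-0.02,0.05],"yaw": 0},{"linear": [0,-0.02,0.1],"yaw": 0},{"linear": [0,-0.02,0.1],"yaw": 0}])

```text
t: 12.78
ee_pos: [0.4578, -0.2533, 0.2155]
ee_rot: [2.221, 2.219, 0.001]
wrist_force: [-4.0, 4.7, 18.6]
opening: 0.0216
finger_force: 30.0
```

```bash
python3 av.py
```

```text
12.975 [ 0.4578 -0.2534  0.2156 -3.7311  3.7766 18.3888  0.5245  0.6902  0.0075
 30.0086  0.0216]
```

>>> apply_moves(deltas=[{"linear": [0.04,-0.05,0.05],"yaw": 0},{"linear": [0.04,-0.05,0.08],"yaw": 0},{"linear": [0.04,-0.05,0.08],"yaw": 0},{"linear": [0.04,-0.05,0.08],"yaw": 0}])

```text
t: 13.48
ee_pos: [0.4577, -0.2532, 0.2156]
ee_rot: [2.22, 2.218, 0.001]
wrist_force: [-4.5, 3.8, 22.2]
opening: 0.0217
finger_force: 30.0
```

```bash
python3 av.py; python3 - <<'E'
from h import *
np.set_printoptions(precision=4,suppress=True)
s=ctrl.snapshot('top'); save(s,'t3.png'); P=pts(s); a=cv2.imread('pics/t3.png')[215:275,320:380]
s2=ctrl.snapshot('scene'); save(s2,'s3.png'); b=cv2.imread('pics/s3.png')[180:250,300:370]
cv2.imwrite('pics/c3.png',np.hstack([cv2.resize(x,(390,390),interpolation=2) for x in (a,b)]))
Z=P[...,2]; m=(abs(P[...,0]-.4575)<.045)&(abs(P[...,1]+.252)<.06)&(abs(Z-.044)<.006)
q=P[m]; A=np.c_[q[:,:2]-[.4575,-.252],np.ones(len(q))]; c=np.linalg.lstsq(A,q[:,2],rcond=None)[0]; print('plate plane',len(q),c,np.median(q[:,2]),q.min(0),q.max(0))
E
```

```text
13.675 [ 0.4577 -0.2532  0.2156 -4.2838  3.3828 22.2106  0.5573  0.8606 -0.0051
 30.02    0.0217]
plate plane 450 [ 0.0016 -0.0197  0.0449] 0.044110818488660816 [ 0.418  -0.2371  0.0381] [ 0.4976 -0.196   0.0491]
```

View pics/c3.png

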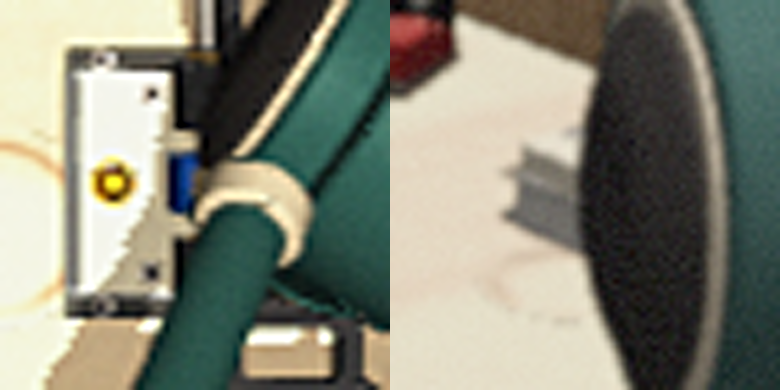

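```bash
python3 -c "
from bench import ctrl; print(ctrl.finish_job())"
```

```text
the job is handed in; nothing more can be done
None
```

The white half is on the metal half and pressed flush, with the plate top measured at 44 mm as expected. I handed the job in at about 14 s, still gripping and pressing with about 22 N; I could not see the green pin because the arm hid it.

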